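# Tap the boss of the red torch bracket

## Robot

A 6-joint arm with a two-finger parallel gripper is mounted at the origin on the work surface. World frame = base frame: x ahead of the robot, y to its left, z up, the work surface at z = 0. Lengths are in m, angles in rad, forces in N, time in s.
With the tool pointing down it reaches from about 0.35 to 0.975 m from the base axis. Payload 17.4 kg.
Tool frame: the origin (TCP) lies at the very end of the fingers, on their centre line; the grasp point (between the pads) lies 19 mm behind it; z points along the fingers, y is the line along which they close (so a half turn about z gives the same grasp; the last joint's range is limited). The gripper opens to 85 mm and grips with 20 to 120 N. Pads are 22 mm wide; open, the fingers measure 114 mm over their backs; the gripper's body (76 mm by 85 mm) begins 54 mm behind the grasp point. The pads swing forward as they close: fully open they stand 13 mm farther back than shut.
Start: joints at [1.066, 0.116, 1.442, -0, 1.584, -0.038], TCP at [0.304, 0.603, 0.231] pointing down, gripper open.
Joint ranges: [-2.83, 2.83], [-0.83, 2.19], [0.07, 2.5], [-1.14, 4.28], [0.01, 3], [-2.97, 2.97]. Speed limits (rad/s): [1.89, 1.89, 2.22, 3.14, 3.14, 3.14].

## Interface

Orientations are given as a rotation vector (axis times angle).
In Python, from cell import arm gives the robot as it stands. The module is installed in compiled form; this text tells all that it offers. Calls block until the motion is done:
- arm.move_to(position, orientation): joint-space move of the TCP to a pose.
- arm.move_l(position, frame=None, max_speed=0.15, until_force=None): straight line of the TCP; frame=None keeps the orientation; max_speed is the mean speed in m/s. With until_force (N) it stops when the force on the tool has changed by that much, and returns True; else False.
- arm.move_joints(angles): joint-space move.
- arm.gripper_open() and arm.gripper_close(): open the fingers fully, or close them until they stop; the grip force is fixed at half the most.
- arm.dwell(seconds).
- arm.ik(position, orientation): joint angles nearest the present ones, or None.
- arm.get_obs(): the state.
- arm.read_camera(name): name is "side" or "top" or "wrist"; returns a dict with "pixels" (384x512x3 uint8, red, green, blue), "K" (3x3 intrinsics, pixels), "R" (3x3) and "t" (3): a world point X has camera coordinates R X + t; the wrist camera has in their place "mount" (4x4, takes a point from camera to tool coordinates, whose origin is the TCP and whose axes are the flange's). Camera axes: x right, y down, z forward; pixel columns grow to the right and rows downward; lengths in m; the calibration is good to about 2 mm. A picture is of the moment at which its call begins: read the wrist's pose just before it. There is no depth.
A pose or a line that the arm cannot do raises arm.IKError and nothing moves.
- arm.finish_job(): hands the job in; it is judged then, once.
The state is a dict: "clock": time; "joint_pos": joint angles; "joint_vel": joint speeds; "joint_efforts": joint torques, N m; "ee_pos": TCP position; "eef_rot": TCP orientation; "force": force on the tool from outside, world axes, zero at the start; "ft_torque": the same for the moment, N m; "gripper_width": finger opening in m; "finger_force": force on a finger pad.
Only numpy, scipy, OpenCV 4.12 (cv2) and the standard library are available. Lean on these libraries where they do the work, as an engineer would, in place of code of your own. Each camera call takes 0.05 s, during which the arm holds its last target. There are 200 camera calls.

## Task

At the glass bench two thread taps stand in drilled bosses, each with a cranked wrench. Work the one with the orange grip, in the red torch bracket: turn its crank half a turn clockwise (seen from above), then a quarter turn back, then again half a turn clockwise and a quarter turn back, so that it ends half a turn on from where it began, and let go. Do not turn the blue-gripped crank in the brass block.

Things in the scene. Friction and masses are not known exactly. Their poses are not given: they have to be found in the camera images.
- crank (a joint): angle of the orange-gripped crank about its vertical tap axis, rad; 0 at the start, grows clockwise seen from above, free from -0.4 to 5.4. It turns stiffly (about 0.22 N m, some 4.5 N at the grip), stays where it is left and sinks 1.5 mm a turn. The tap stands in the boss of a flat red bracket (105 x 34 mm) on a black base plate (120 x 90 x 8 mm) fixed to the bench
- crank_grip (a point): centre of the orange grip: an upright cylinder 18 mm in diameter and 50 mm tall, from 80 to 130 mm above the bench, 50 mm out from the tap axis; this point is 105 mm above the bench. The grip is a sleeve that spins freely on its spindle, so a hand holding it can circle without turning. Below it the flat steel crank arm (top 79 mm above the bench) runs to the hub (top 80 mm); nothing of this tool is higher but the grip
- crank_axis (a point): fixed point on the vertical tap axis about which the orange-gripped crank turns, 105 mm above the bench (in free air above the hub)
- other (a joint): angle of the other crank, alike but with a blue grip, on a tap in a square brass block on a grey base plate, at least 200 mm from the first; 0 at the start, rad; not to be turned
Mind the look-alikes: they are no part of the job. What is shaped like the part that bears crank but pink is not meant.

How it is judged:
On the way, in this order (a step that is already met when the one before it is completed fails the run):
1. crank brought to half a turn clockwise (within 23 degrees), and slowed or stopped there (value of joint crank between 2.74 and 3.54 rad and velocity of joint crank between -0.5 and 0.5 rad/s), for 0.04 s.
2. crank brought back by a quarter turn (within 23 degrees) (value of joint crank between 1.17 and 1.97 rad and velocity of joint crank between -0.5 and 0.5 rad/s), for 0.04 s.
3. crank turned another half turn clockwise, to three quarters of a turn from the start (within 23 degrees) (value of joint crank between 4.31 and 5.11 rad and velocity of joint crank between -0.5 and 0.5 rad/s), for 0.04 s.
At the end, for the whole second after the job is handed in: After the second quarter turn back, the orange-gripped crank rests half a turn clockwise from its start (within 23 degrees), and the blue-gripped crank is where it was (within 11 degrees) (value of joint crank between 2.74 and 3.54 rad and velocity of joint crank between -0.05 and 0.05 rad/s and value of joint other between -0.2 and 0.2 rad); the robot touches nothing.
It fails at once if the blue-gripped crank is turned more than 11 degrees (value of joint other above 0.2 rad or value of joint other below -0.2 rad).
It fails at once if the orange-gripped crank is turned more than 30 degrees beyond three quarters of a turn (value of joint crank above 5.25 rad).
It also fails if it takes over 48 s, if anything falls off the work surface, if the arm or the gripper's body presses on something with over 40 N, if the wrist force passes 120 N, or if a joint passes its speed limit or range.

## Working session

There is one attempt and no reset: what is moved stays moved. The work goes in short steps, each a Python script; the robot and the scene stay as the last script left them, time stands still between calls to the robot, and variables do not carry over. Pictures are saved under pics/ and viewed, at most 10 in all, crops included, and the job is handed in when it is done.

```bash
mkdir -p pics; python3 - <<'E'
from cell import arm
import cv2,numpy as np
o=arm.get_obs();print(o['clock'],o['ee_pos'],o['eef_rot'])
ims=[]
for n in("top","side"):
    c=arm.read_camera(n);cv2.imwrite(f"pics/{n}.png",c['pixels'][...,::-1]);np.savez(n+".npz",**c)
    print(n,c['K'],c['R'],c['t'])
E
```

```text
0.0 [0.30366511 0.6026036  0.23051752] [-7.26476175e-01 -3.05605255e+00  1.88858992e-03]
top [[393.25818868   0.         261.95937685]
 [  0.         393.25818868 193.08484405]
 [  0.           0.           1.        ]] [[ 2.05024935e-05 -9.99973458e-01  7.28576119e-03]
 [-9.93872431e-01 -8.25694883e-04 -1.10530126e-01]
 [ 1.10533209e-01 -7.23885104e-03 -9.93846069e-01]] [0.06103112 0.56553991 0.95085004]
side [[479.32721139   0.         256.20184928]
 [  0.         479.32721139 199.38914577]
 [  0.           0.           1.        ]] [[ 0.79234926 -0.60990022  0.01429605]
 [-0.29249002 -0.4003432  -0.86843244]
 [ 0.53538046  0.68392035 -0.49560137]] [-0.39257226  0.26818828  0.83019694]
```

View pics/top.png

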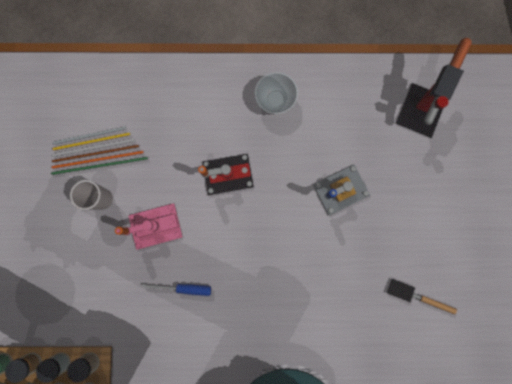

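View pics/side.png

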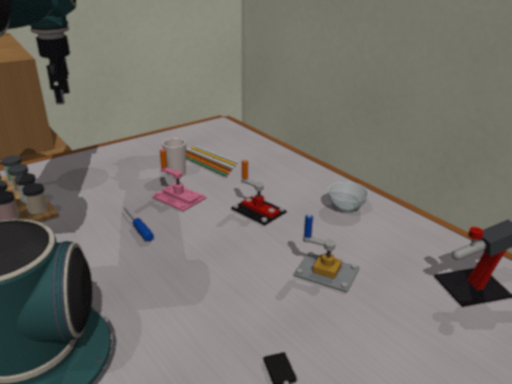

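The top view shows the red bracket on a black plate at about (228,174) with its orange grip at (203,170). The pink look-alike is at (150,227) and the blue-gripped crank at (340,190). In the side view the orange grip is at (245,170) and the blue one at (309,226). I'll enlarge both.

```bash
python3 - <<'E'
import cv2,numpy as np
a=cv2.imread("pics/top.png")[145:205,190:260];b=cv2.imread("pics/side.png")[150:230,225:295]
f=lambda i:cv2.resize(i,None,fx=560/i.shape[0]*0+7,fy=7,interpolation=cv2.INTER_CUBIC)[:560,:395] if 0 else cv2.resize(i,(400,int(i.shape[0]*400/i.shape[1])),interpolation=cv2.INTER_CUBIC)
A,B=f(a),f(b);h=max(len(A),len(B));o=np.zeros((h,800,3),np.uint8);o[:len(A),:400]=A;o[:len(B),400:]=B
cv2.imwrite("pics/crop.png",o)
E
```

```text
(no output)
```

View pics/crop.png

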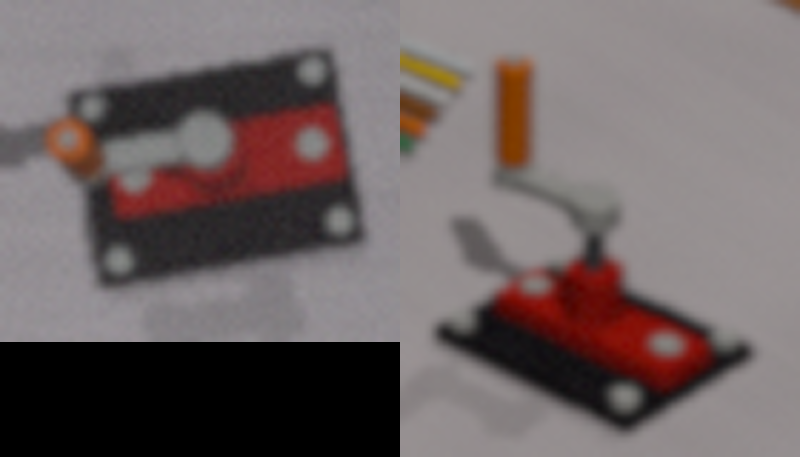

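The left crop (top) shows the grip's top at (68,138) and the hub at (205,138). The right crop (side) shows the grip from (515,62) down to (513,165) and the hub top at about (595,190). Next I'll locate these points in the world frame.

```bash
cat > h.py <<'E'
import numpy as np
def ray(c,u,v):
    d=c['R'].T@np.linalg.inv(c['K'])@[u,v,1];return -c['R'].T@c['t'],d
def atz(c,u,v,z):
    o,d=ray(c,u,v);return o+d*(z-o[2])/d[2]
E
python3 - <<'E'
from h import *
T=np.load("top.npz");S=np.load("side.npz");s=400/70
t=lambda x,y,z:atz(T,190+x/s-.4,145+y/s-.4,z)
q=lambda x,y,z:atz(S,225+(x-400)/s-.4,150+y/s-.4,z)
print("grip top",t(68,138,.13),q(515,62,.13),"grip bot",q(513,165,.08))
print("hub",t(205,138,.08),q(595,190,.08))
print("plate corners",[t(*p,.008)[:2].round(4) for p in((70,92),(330,50),(362,240),(100,286))])
print("blue", atz(T,332,194,.13),atz(S,309,217,.13),"brass hub",atz(T,345,184,.08))
E
```

```text
grip top [0.60966778 0.19845566 0.13      ] [0.60527802 0.19371085 0.13      ] grip bot [0.60274734 0.19160389 0.08      ]
hub [0.61844644 0.14871116 0.08      ] [0.6179261 0.1504186 0.08     ]
plate corners [array([0.6519, 0.216 ]), array([0.6714, 0.0989]), array([0.5848, 0.0842]), array([0.564 , 0.2011])]
blue [ 0.55257988 -0.09535282  0.13      ] [ 0.54999005 -0.10465567  0.13      ] brass hub [ 0.58201449 -0.13616335  0.08      ]
```

```bash
cat >> h.py <<'E'
from scipy.spatial.transform import Rotation as Ro
def down(yaw): return (Ro.from_euler('z',yaw)*Ro.from_euler('x',np.pi)).as_rotvec()
E
python3 - <<'E'
from h import *; from cell import arm; import cv2
ax=np.array([.618,.150]);f0=np.arctan2(.046,-.0105)
for off in(0,np.pi):
  for th in(0,1.57,3.14,4.71):
    f=f0-th;q=arm.ik([*(ax+.05*np.array([np.cos(f),np.sin(f)])),.09],down(f+off))
    print(off,th,None if q is None else np.round(q,2))
arm.move_to([.585,.17,.24],down(0))
o=arm.get_obs();c=arm.read_camera("wrist");np.savez("w.npz",ee=o['ee_pos'],er=o['eef_rot'],**{k:c[k] for k in('K','mount')})
cv2.imwrite("pics/w.png",c['pixels'][...,::-1]);print(o['clock'],o['joint_pos'],c['mount'])
M=c['mount'];T=np.eye(4);T[:3,:3]=Ro.from_rotvec(o['eef_rot']).as_matrix();T[:3,3]=o['ee_pos'];W=T@M
R=W[:3,:3].T;t=-R@W[:3,3]
for p in([*ax,.08],[.607,.196,.13]):
  x=c['K']@(R@np.array(p)+t);print(x[:2]/x[2])
E
```

```text
0 0 [0.28 0.11 1.68 0.   1.35 0.05]
0 1.57 [ 0.2   0.21  1.57 -0.    1.36  1.55]
0 3.14 None
0 4.71 [ 0.2  -0.    1.8   0.    1.35 -1.6 ]
3.141592653589793 0 None
3.141592653589793 1.57 [ 0.2   0.21  1.57  0.    1.36 -1.6 ]
3.141592653589793 3.14 [ 0.12  0.11  1.68  0.    1.35 -0.11]
3.141592653589793 4.71 [ 0.2  -0.    1.8  -0.    1.35  1.54]
1.9667 [ 2.41806362e-01 -2.88499547e-02  1.57717467e+00  1.42035256e-04
  1.59332218e+00  1.81100175e+00] [[-1.00174624e-04 -9.52226605e-01 -3.05392344e-01  7.86842167e-02]
 [ 9.99999995e-01 -9.43754930e-05 -3.37525439e-05 -1.14834624e-03]
 [ 3.31851725e-06 -3.05392346e-01  9.52226609e-01 -1.42393565e-01]
 [ 0.00000000e+00  0.00000000e+00  0.00000000e+00  1.00000000e+00]]
[278.27347258 140.39787516]
[224.66455228 163.55782545]
```

View pics/w.png

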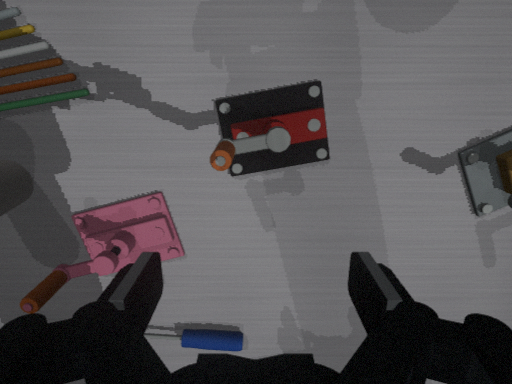

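The hub appears at (278,139), where I predicted it, so the axis is confirmed. The grip's top is at (221,161), a few pixels from the prediction and in line with the top camera's (0.609, 0.199). So the axis is (0.618, 0.1495) and the start direction about 100°. I'll keep the pads roughly tangential by turning the tool with the crank, which keeps joint 6 between -2.8 and 1.9.

```bash
cat >> h.py <<'E'
from cell import arm
AX=np.array([.6182,.1495]);F0=np.arctan2(.049,-.009);OFF=2.85
def pose(th,z=.091,r=.05):
    f=F0-th;return np.array([*(AX+r*np.array([np.cos(f),np.sin(f)])),z-.0015*th/6.28]),down(f+OFF)
def turn(a,b,v=.06,log=True):
    n=int(np.ceil(abs(b-a)/np.deg2rad(15)))
    for th in np.linspace(a,b,n+1)[1:]:
        p,r=pose(th);arm.move_l(p,r,max_speed=v)
        o=arm.get_obs();f=F0-th;F=o['force'];u=np.array([np.cos(f),np.sin(f)])
        if log: print(f"th {th:.2f} rad {F[:2]@u:.1f} tan {F[0]*u[1]-F[1]*u[0]:.1f} z {F[2]:.1f} w {o['gripper_width']*1e3:.1f} t {o['clock']:.2f}")
        if np.linalg.norm(F)>60: raise SystemExit("force")
E
python3 - <<'E'
from h import *
p,r=pose(0,.19);arm.move_to(p,r)
p,r=pose(0);print(arm.move_l(p,max_speed=.12,until_force=10))
arm.gripper_close();o=arm.get_obs();print(o['joint_pos'][5],o['gripper_width'],o['finger_force'],o['force'],o['ee_pos']-p,o['clock'])
turn(0,np.deg2rad(30))
E
```

```text
False
-2.75617402343355 0.016884498590677095 58.39731973595917 [-2.41467606 -0.53749175  2.59688862] [2.02468491e-05 4.93095381e-05 2.40774839e-04] 7.4083
th 0.26 rad -0.3 tan 2.5 z 2.7 w 16.3 t 7.82
th 0.52 rad -0.1 tan 1.1 z 3.9 w 16.7 t 8.22
```

```bash
python3 - <<'E'
import cv2,numpy as np
from cell import arm
a=arm.read_camera("side")['pixels'][130:240,200:310,::-1];b=arm.read_camera("wrist")['pixels'][...,::-1]
cv2.imwrite("pics/c1.png",np.hstack([cv2.resize(a,(384,384),interpolation=cv2.INTER_CUBIC),cv2.resize(b,(416,384))]))
E
```

```text
(no output)
```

View pics/c1.png

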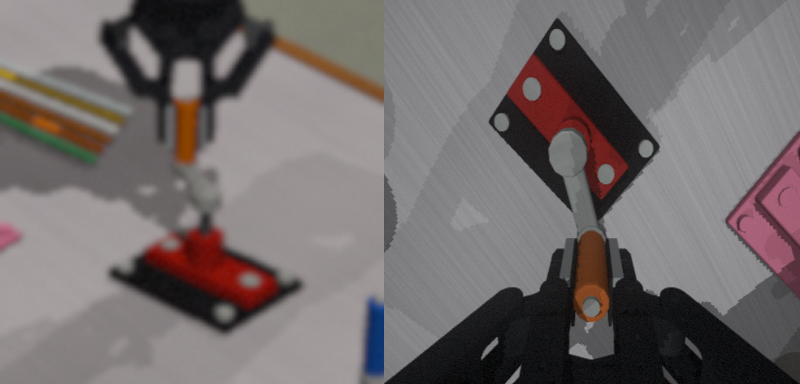

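The grip sits between the pads (right panel, about (592,270)) and the crank has turned with it, so I'll run the rest of the sequence.

```bash
python3 - <<'E'
from h import *
d=np.deg2rad
a=d(30)
for b in(180,90,270,180):
    turn(a,d(b));a=d(b);arm.dwell(.4);print("at",b)
E
```

```text
th 0.76 rad -0.1 tan 0.4 z 4.7 w 16.9 t 8.72
th 1.00 rad -0.2 tan 1.6 z 4.5 w 16.5 t 9.11
th 1.24 rad 0.7 tan 1.0 z 4.3 w 16.7 t 9.50
th 1.48 rad -0.1 tan 0.3 z 5.4 w 16.8 t 9.89
th 1.71 rad 1.8 tan 1.0 z 4.4 w 16.6 t 10.28
th 1.95 rad 2.9 tan 1.3 z 6.2 w 16.7 t 10.68
th 2.19 rad 3.6 tan 1.8 z 5.5 w 16.6 t 11.07
th 2.43 rad 3.4 tan 1.4 z 6.2 w 16.3 t 11.46
th 2.67 rad 5.8 tan 0.9 z 7.3 w 16.9 t 11.85
th 2.90 rad 4.3 tan 0.5 z 7.2 w 16.6 t 12.24
th 3.14 rad 5.8 tan 1.2 z 8.5 w 16.5 t 12.63
at 180
th 2.88 rad 4.8 tan -0.6 z 6.9 w 16.7 t 13.44
th 2.62 rad 5.1 tan -1.5 z 6.1 w 16.5 t 13.85
th 2.36 rad 4.0 tan -1.0 z 6.3 w 16.3 t 14.26
th 2.09 rad 3.8 tan -0.7 z 6.8 w 17.0 t 14.67
th 1.83 rad 1.7 tan -0.9 z 6.0 w 16.9 t 15.07
th 1.57 rad 0.8 tan -1.2 z 7.0 w 16.2 t 15.48
at 90
th 1.83 rad 2.3 tan 0.8 z 6.3 w 16.5 t 16.29
th 2.09 rad 3.2 tan 0.3 z 7.0 w 17.0 t 16.70
th 2.36 rad 3.9 tan 1.1 z 5.8 w 16.3 t 17.11
th 2.62 rad 4.9 tan 0.4 z 7.6 w 16.3 t 17.52
th 2.88 rad 5.1 tan 1.0 z 7.4 w 16.7 t 17.93
th 3.14 rad 5.3 tan 1.4 z 8.6 w 16.8 t 18.33
th 3.40 rad 5.4 tan 1.9 z 8.9 w 16.4 t 18.74
th 3.67 rad 6.5 tan 1.2 z 9.4 w 16.7 t 19.15
th 3.93 rad 5.8 tan 1.8 z 9.4 w 16.8 t 19.56
th 4.19 rad 4.2 tan 1.4 z 9.9 w 16.4 t 19.97
th 4.45 rad 3.8 tan 1.5 z 9.7 w 16.6 t 20.38
th 4.71 rad 3.5 tan 0.1 z 8.9 w 16.8 t 20.78
at 270
th 4.45 rad 4.6 tan -0.5 z 8.6 w 16.7 t 21.59
th 4.19 rad 5.1 tan -0.9 z 9.5 w 17.0 t 22.00
th 3.93 rad 5.4 tan -0.7 z 9.1 w 16.5 t 22.41
th 3.67 rad 5.0 tan -1.8 z 8.9 w 16.4 t 22.82
th 3.40 rad 5.7 tan -1.5 z 8.2 w 16.5 t 23.23
th 3.14 rad 6.1 tan -1.7 z 6.8 w 16.4 t 23.63
at 180
```

```bash
python3 - <<'E'
from h import *
import cv2
arm.gripper_open();p=arm.get_obs()['ee_pos'].copy();p[2]=.24;arm.move_l(p,max_speed=.12)
a=arm.read_camera("side")['pixels'][130:240,200:310,::-1];b=arm.read_camera("wrist")['pixels'][...,::-1]
cv2.imwrite("pics/c2.png",np.hstack([cv2.resize(a,(384,384),interpolation=cv2.INTER_CUBIC),cv2.resize(b,(416,384))]))
print(arm.get_obs()['clock'])
E
```

```text
26.2083
```

View pics/c2.png

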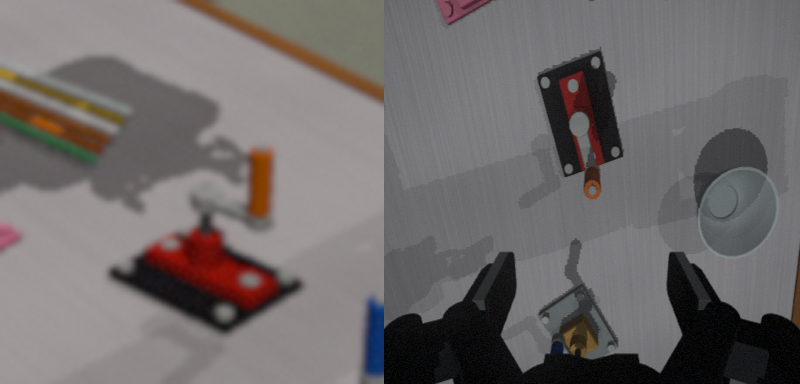

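The grip (right panel, (592,190)) is now on the opposite side of the hub (579,124) from where it started. The gripper is clear of it and the blue crank is untouched.

```bash
python3 -c "
from cell import arm
print(arm.finish_job())"
```

```text
the job is handed in; nothing more can be done
None
```

The job is handed in (no verdict was returned): the orange-gripped crank was turned to 180°, back to 90°, on to 270° and back to 180°, then released at about 26 s with the gripper clear and the blue crank untouched.

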